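# Clear the inspection stamp and hold a bracket home in the corner fixture

### The arm

A 7-joint arm with a two-finger parallel gripper is mounted at the origin on a cart in front of the work surface, level with it; the furniture and walls round the work are solid. World frame = base frame: x ahead of the robot, y to its left, z up, the work surface at z = 0. Lengths are in m, angles in rad, forces in N, time in s.
With the tool pointing down it reaches from about 0.425 to 0.925 m from the base axis. Payload 6.8 kg.
Tool frame: the origin (TCP) lies midway between the tips of the shut fingers; the grasp point (between the pads) lies 19 mm behind it; z points along the fingers, y is the direction in which the jaws open and shut (so a half turn about z gives the same grasp; the last joint's range is limited). The gripper opens to 85 mm and grips with 20 to 120 N. Pads are 22 mm wide; open, the fingers measure 114 mm over their backs; the gripper's body (76 mm by 85 mm) begins 54 mm behind the grasp point. The pads swing forward as they close: fully open they stand 13 mm farther back than shut.
Start: joints at [0.995, 0.477, 0.022, 1.555, -0.011, 1.109, -0.083], TCP at [0.304, -0.602, 0.209] pointing down, gripper open.
Joint ranges: [-2.96, 2.96], [-0.34, 2.1], [-1.41, 1.46], [0.24, 2.44], [-1.37, 4.51], [0.17, 1.92], [-2.96, 2.96]. Speed limits (rad/s): [2.39, 2.39, 3.14, 3.14, 3.14, 3.14, 3.14].

### API

Orientations are given as a unit quaternion [w, x, y, z].
In Python, from station import * gives the robot as it stands. The module is installed in compiled form; this text tells all that it offers.
- The arm moves only by the tool jog_arm, never from a script. Its arguments are lists of equal length, an entry for each row: "dp": the shift along the tool's x, y, z in units of 25 mm (1.0 is 25 mm), a list of three; "angular": the turn, a rotation vector about the tool's x, y, z in units of 5 degrees (1.0 is 5 degrees), a list of three; "claw": the finger opening in mm, from 0 to 85.4. A call has exactly 5 rows; each row is the pose to reach, as a shift and turn from the pose commanded when the call began, along the tool's axes at that moment; what a row does not reach only later rows make up. A row lasts 1/10 s, in which the tool goes at most 50 mm and 8.59 degrees, less where a joint would pass 70% of its speed; a pose out of reach is approached as far as the arm can. A call with a gripper value outside its range is refused whole. The fingers move at their own pace and stop on an object; "grip_force" is the grip in N (left out, the last holds). Time passes only in rows, so rows that repeat a pose let the fingers close, or fill a call up. It gives the time, the measured TCP pose, the force and the opening at its end, in the units of the state.
- get_obs(): the state, without advancing time (a new reading comes with each control period).
- read_camera(name): name is "scene" or "side" or "wrist"; returns a dict with "pixels" (384x512x3 uint8, blue, green, red), "camera_matrix" (3x3 intrinsics, pixels), "rvec" (rotation vector, rad) and "tvec" (3), from world to camera coordinates, as OpenCV has them. Camera axes: x right, y down, z forward; pixel columns grow to the right and rows downward; lengths in m; the calibration is good to about 2 mm. A picture is of the moment at which its call begins. There is no depth.
- hand_in(): hands the job in, once; it reports no verdict.
The state is a dict: "t": time; "q": joint angles; "joint_vel": joint speeds; "joint_torque": joint torques, N m; "eef_pos": TCP position; "tool_rot": TCP orientation; "contact_force": force on the tool from outside, world axes, zero at the start; "torque": the same for the moment, N m; "gripper_width": opening from 0.0 (shut) to 1.0 (fully open).
Only numpy, scipy, OpenCV 4.12 (cv2) and the standard library are available. Lean on these libraries where they do the work, as an engineer would, in place of code of your own. Each camera call takes 0.05 s, during which the arm holds its last target.

### The job

The wooden inspection stamp has been left standing on the steel corner fixture: stand it upright in its round wooden holder cup. Then take the longer of the two aluminium brackets, lay it flat on the fixture plate with its long side against the long fence and its end against the short fence, press it home against both fences at once, and finish while still holding it pressed there with the gripper. Leave the shorter bracket and the ink pad where they are.

Things in the scene. Friction and masses are not known exactly. Their poses are not given: they have to be found in the camera images.
- stamp: turned wooden inspection stamp, an hourglass 27 mm across at the foot, 24 mm at the head, 63 mm tall, 30 g, loose, standing upright on the fixture plate at the start; origin at the centre of its underside, z up along its axis
- cup: round wooden holder cup with open top, fixed to the bench; outside diameter 50 mm, 26 mm tall, inside diameter 40 mm, inner floor 5 mm above the bench; origin at the centre of its underside, z up
- bracket: the longer aluminium bracket, an upside-down T, loose, about 0.3 kg: base 90 mm long (its x) x 56 mm wide (its y) x 14 mm thick, with an upright web along the middle of the base, 78 mm long (x) x 12 mm thick (y), rising to 52 mm above the underside; take it by the web. Its smooth faces slide easily on the fixture's oiled steel (friction about 0.2). Origin at the centre of its underside, z up; it is the same either way round
- other_bracket: the shorter aluminium bracket, same section (base 56 mm wide, 52 mm tall) but only 58 mm long; loose; to be left alone. Origin at the centre of its underside, x along its length
- fixture: steel corner fixture fixed to the bench: plate 180 mm (its x) x 150 mm (its y) x 10 mm thick, carrying two low fences that rise 16 mm above the plate; origin at the centre of the plate's underside, z up. The long fence runs along x on the plate's +y edge, the short fence runs along y on the +x edge
- long_fence: the long fence, 140 mm long (x) x 15 mm thick (y) x 16 mm tall; origin at the centre of its underside, on the plate, axes as the fixture's; its working face looks to the fixture's -y
- short_fence: the short fence, 95 mm long (y) x 15 mm thick (x) x 16 mm tall; origin at the centre of its underside, on the plate, axes as the fixture's; its working face looks to the fixture's -x. Where the two fences would meet there is a small relief gap
- corner (a point): the point on the plate's upper face where the planes of the two fences' working faces cross (fixture x +70, y +55, z +10 mm); axes as the fixture's: the seated bracket's centre lies 45 mm to -x and 28 mm to -y of it
- ink_pad: flat ink pad, 52 x 68 x 9 mm, loose, on the bench near the cup; to be left alone; origin at the centre of its underside
Mind the look-alikes: they are no part of the job. What is shaped like the stamp but pink or turquoise is not meant.

How it is judged:
By the outcome, as a careful person would: the job done as asked, in the order asked, and still so for the second after the job is handed in, while the arm keeps its last pose, push and grip.
It also fails if it takes over 72 s, if anything falls off the work surface, if the arm or the gripper's body presses on something with over 40 N, if the wrist force passes 120 N, or if a joint passes its speed limit or range.

## Working session

There is one attempt and no reset: what is moved stays moved. The work goes in short steps, Python scripts to look and compute and a tool call to move; the robot and the scene stay as the last step left them, time stands still between calls to the robot, and variables do not carry over. Pictures are saved under pics/ and viewed, and the job is handed in when it is done.

Besides the shell and the picture viewer there is one more tool, called after ">>>" as name(argument=value, ...), one argument or row to a line, values as JSON. jog_arm: Moves the arm, as the interface text tells. Its arguments: {"type":"object","properties":{"dp":{"type":"array","items":{"type":"array","items":{"type":"number"}}},"angular":{"type":"array","items":{"type":"array","items":{"type":"number"}}},"claw":{"type":"array","items":{"type":"number"}},"grip_force":{"type":"number"}},"required":["dp","angular","claw"]}

```bash
mkdir -p pics; ls
python3 - <<'E'
from station import *
import cv2
o=get_obs(); print(o)
for n in ["scene","side","wrist"]:
    c=read_camera(n); cv2.imwrite(f"pics/{n}0.png",c["pixels"]); print(n,c["camera_matrix"].tolist(),c["rvec"],c["tvec"])
E
```

```text
pics
{'t': 0.0, 'q': array([ 0.99494626,  0.47781603,  0.02232714,  1.55644918, -0.01147865,
        1.109299  , -0.08307669]), 'joint_vel': array([ 0.00038749, -0.00036834, -0.00057446, -0.0013029 , -0.00056165,
       -0.00244232, -0.00180256]), 'joint_torque': array([-3.78970235e-04, -5.96448076e+01,  1.60792049e+00, -2.81201416e+01,
        1.25051202e-02,  9.34409327e-03, -1.02103900e-05]), 'eef_pos': array([ 0.30404294, -0.60193714,  0.2079158 ]), 'tool_rot': array([-8.76127769e-04,  9.72767646e-01,  2.31780624e-01, -2.86312292e-04]), 'contact_force': array([-0.11423954, -0.13136803, -0.739778  ]), 'torque': array([ 0.04279024, -0.01846463, -0.02466853]), 'gripper_width': 1.003514716794519}
scene [[414.9423938446754, 0.0, 253.99177001400847], [0.0, 414.9423938446754, 186.78892421425348], [0.0, 0.0, 1.0]] [ 0.99474171 -2.10528638  1.30277496] [0.37098638 0.21888953 0.60406395]
side [[379.45730764703984, 0.0, 250.9763038111473], [0.0, 379.45730764703984, 193.14438105449386], [0.0, 0.0, 1.0]] [ 2.2546784   0.02603905 -0.0038667 ] [-0.56431618  0.04346841  1.07316291]
wrist [[274.41314261498786, 0.0, 260.2116257824769], [0.0, 274.41314261498786, 192.2281457816814], [0.0, 0.0, 1.0]] [-2.46046389  1.51319054  0.22143314] [-0.67322455 -0.03694126  0.37980867]
```

View pics/scene0.png

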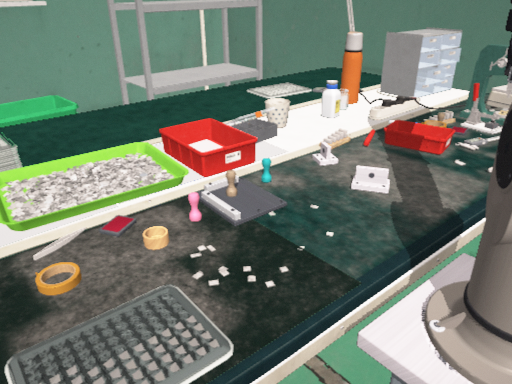

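View pics/side0.png

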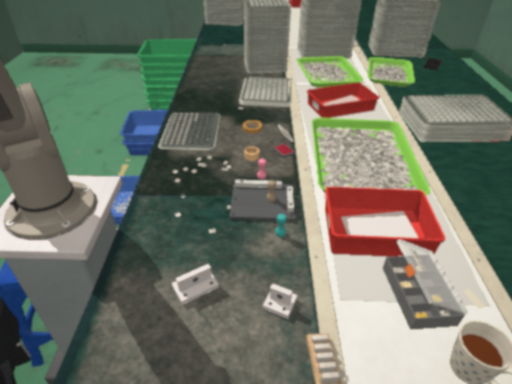

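View pics/wrist0.png

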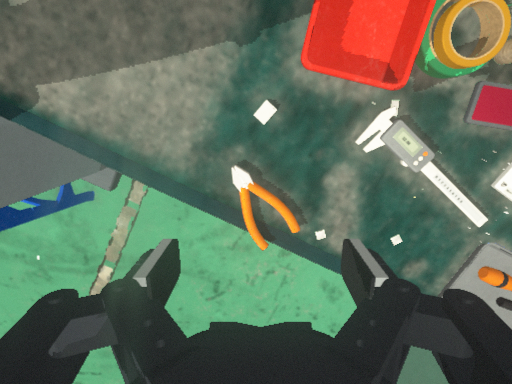

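```bash
cat > h.py <<'E'
import numpy as np,cv2
from station import *
def cam(n):
    c=read_camera(n); R=cv2.Rodrigues(np.array(c["rvec"]))[0]; c["R"]=R; c["t"]=np.array(c["tvec"]).ravel(); c["C"]=-R.T@c["t"]; c["K"]=np.array(c["camera_matrix"]); return c
def ray(c,u,v):
    return c["R"].T@np.linalg.inv(c["K"])@np.array([u,v,1.])
def onz(c,u,v,z):
    d=ray(c,u,v); return c["C"]+d*(z-c["C"][2])/d[2]
def proj(c,P):
    p=cv2.projectPoints(np.array(P,float).reshape(-1,3),np.array(c["rvec"]),c["t"],c["K"],None)[0]; return p.reshape(-1,2)
def tri(c1,p1,c2,p2):
    P1=c1["K"]@np.c_[c1["R"],c1["t"]];P2=c2["K"]@np.c_[c2["R"],c2["t"]]
    X=cv2.triangulatePoints(P1,P2,np.array(p1,float),np.array(p2,float)).ravel(); return X[:3]/X[3]
def crop(im,x0,y0,x1,y1,s,name):
    cv2.imwrite("pics/"+name,cv2.resize(im[y0:y1,x0:x1],None,fx=s,fy=s,interpolation=cv2.INTER_CUBIC))
E
python3 - <<'E'
from h import *
s=cam("scene");d=cam("side")
print(s["C"],d["C"])
crop(s["pixels"],90,140,290,290,4,"c1.png")
crop(d["pixels"],150,110,320,240,4.6,"c2.png")
crop(d["pixels"],150,230,330,330,4.4,"c3.png")
for n,a,z in [("cup",(251,153),.02),("bracketL",(195,283),.03),("bracketR",(280,300),.03),("fix",(262,200),.01),("turq",(281,233),0)]: print(n,onz(d,*a,z))
for n,a,z in [("cup",(155,237),.02),("bracketL",(371,180),.03),("fix",(240,200),.01)]: print(n,onz(s,*a,z))
E
```

```text
[-0.11947123  0.56326858  0.46785886] [ 0.57603729 -0.79279719  0.71531431]
cup [0.55891895 0.27151913 0.02      ]
bracketL [ 0.44584599 -0.27031942  0.03      ]
bracketR [ 0.63221642 -0.31000335  0.03      ]
fix [0.59527483 0.04180913 0.01      ]
turq [ 0.64547423 -0.08013869  0.        ]
cup [0.54954828 0.28540927 0.02      ]
bracketL [ 0.42373146 -0.23503311  0.03      ]
fix [0.58020543 0.0512382  0.01      ]
```

View pics/c1.png

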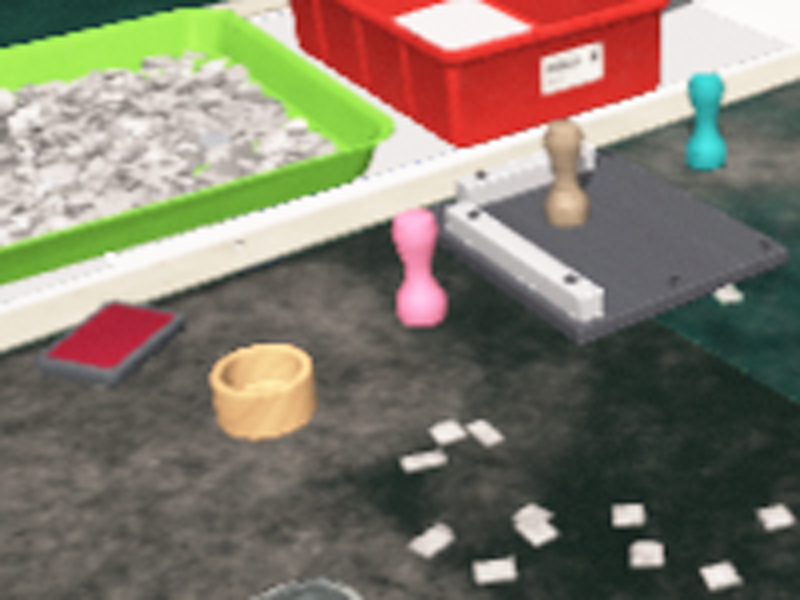

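View pics/c2.png

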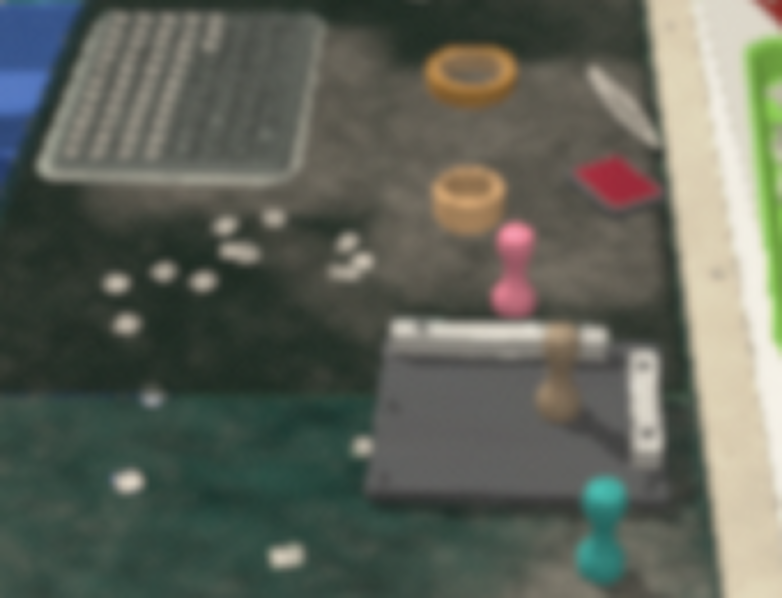

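View pics/c3.png

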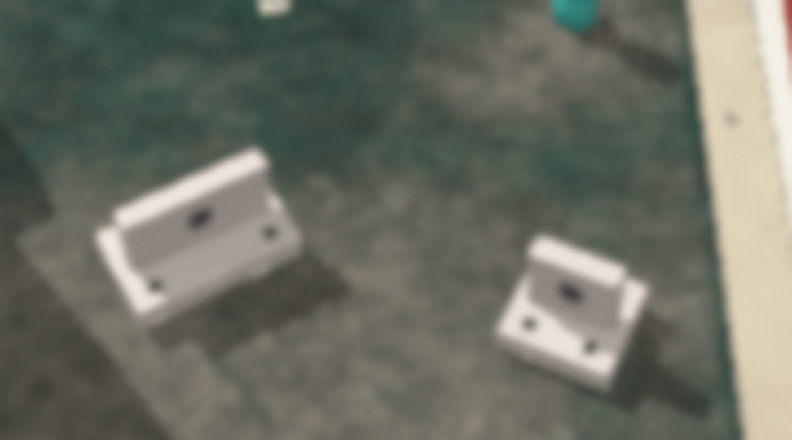

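```bash
cat >> h.py <<'E'
from scipy.spatial.transform import Rotation as Ro
def toolR(o):
    q=o["tool_rot"]; return Ro.from_quat([q[1],q[2],q[3],q[0]]).as_matrix()
def togo(P,o=None):
    "world target pos -> dp units from measured pose"
    o=o or get_obs(); return toolR(o).T@(np.array(P)-o["eef_pos"])/.025
def blob(c,lo,hi,box,minA=15):
    x0,y0,x1,y1=box; hsv=cv2.cvtColor(c["pixels"],cv2.COLOR_BGR2HSV)
    m=cv2.inRange(hsv,np.array(lo),np.array(hi)); k=np.zeros_like(m);k[y0:y1,x0:x1]=m[y0:y1,x0:x1]
    n,l,st,ce=cv2.connectedComponentsWithStats(k)
    i=1+np.argmax(st[1:,4]); return st[i],ce[i],(l==i).astype(np.uint8)
E
python3 - <<'E'
from h import *
s=cam("scene");d=cam("side");w=cam("wrist");o=get_obs();R=toolR(o)
print("cam in tool",R.T@(w["C"]-o["eef_pos"]));print((w["R"]@R).round(3))
hs=cv2.cvtColor(s["pixels"],cv2.COLOR_BGR2HSV);hd=cv2.cvtColor(d["pixels"],cv2.COLOR_BGR2HSV)
for p in [(231,176),(232,192),(155,245),(142,237)]: print(hs[p[1],p[0]])
for p in [(272,184),(271,197),(251,158)]: print(hd[p[1],p[0]])
for t in [(.0,.17),]: pass
# stamp: head top & foot bottom guesses
print("stamp head",tri(s,(90+563/4,140+125/4),d,(150+561/4.6,110+326/4.6)),"foot",onz(s,90+567/4,140+215/4,.02),onz(d,150+557/4.6,110+405/4.6,.02))
print(proj(d,onz(s,90+567/4,140+215/4,.02)))
for n,u,v in [("L",90+449/4,140+205/4),("L2",90+580/4,140+290/4),("L3",90+604/4,140+285/4)]: print(n,onz(s,u,v,.026))
for n,u,v in [("a",390,325),("b",607,330),("sf a",628,350),("sfb",660,352),("sfc",660,452)]: print(n,onz(d,150+u/4.6,110+v/4.6,.026))
for n,u,v in [("p nl",370,495),("p nr",672,497)]: print(n,onz(d,150+u/4.6,110+v/4.6,.01))
for n,u,v in [("p f",582,338),("p r",788,252)]: print(n,onz(s,90+u/4,140+v/4,.01))
E
```

```text
cam in tool [ 0.07258571 -0.00096708 -0.16558527]
[[ 0.     1.    -0.   ]
 [-0.959 -0.    -0.284]
 [-0.284  0.     0.959]]
[ 15  75 195]
[ 15  69 217]
[ 18 107 237]
[16 44 99]
[ 17  73 143]
[ 17  77 126]
[ 16 112 161]
stamp head [0.61969105 0.04865888 0.07186795] foot [0.60307628 0.05816017 0.02      ] [0.62097295 0.03934272 0.02      ]
[[264.76661935 193.76306243]]
L [0.64986545 0.11064898 0.026     ]
L2 [0.51683718 0.1120935  0.026     ]
L3 [0.51279692 0.09893013 0.026     ]
a [0.51355445 0.11036624 0.026     ]
b [0.65464657 0.10899666 0.026     ]
sf a [0.66718823 0.08830831 0.026     ]
sfb [0.68754976 0.08680751 0.026     ]
sfc [ 0.68111652 -0.00985581  0.026     ]
p nl [ 0.50910463 -0.03485602  0.01      ]
p nr [ 0.68798728 -0.03179914  0.01      ]
p f [0.49779238 0.12558104 0.01      ]
p r [ 0.49733515 -0.02273879  0.01      ]
```

Run:
```python
from h import *
print(togo([.5,-.28,.24]), togo([.62,.05,.2]))
```

```text
[12.80059427 -7.98183065 -1.24759523] [ 23.03709388 -17.59880021   0.35489413]
```

>>> jog_arm(
  dp=[
    [1.6,-1.0,-0.2],
    [3.2,-2.0,-0.4],
    [4.8,-3.0,-0.6],
    [6.4,-4.0,-0.8],
    [8.0,-5.0,-1.0],
  ],
  angular=[
    [0,0,1],
    [0,0,2],
    [0,0,3],
    [0,0,4],
    [0,0,5.36],
  ],
  claw=[85,85,85,85,85],
)

```text
t: 0.9
eef_pos: [0.4273, -0.399, 0.2343]
tool_rot: [0.0, 1.0, -0.002, 0.0]
contact_force: [0.1, 0.3, 0.1]
gripper_width: 0.998
```

Run:
```python
from h import *
print(togo([.5,-.28,.24]),get_obs()["q"])
w=cam("wrist");cv2.imwrite("pics/w1.png",w["pixels"])
```

```text
[ 2.8883537  -4.77350319 -0.22681842] [ 0.61664827  0.30489391  0.03494307  1.75155147 -0.01199609  1.08485067
 -0.91930191]
```

View pics/w1.png

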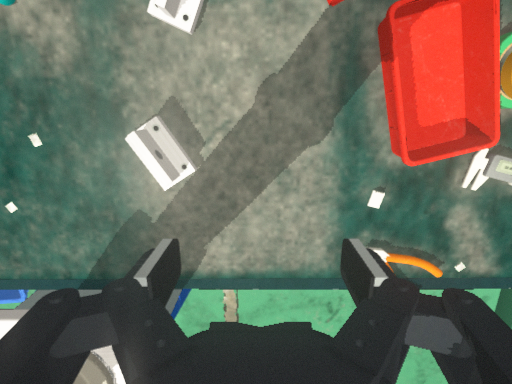

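>>> jog_arm(
  dp=[
    [0.7,-1.8,0],
    [1.4,-3.6,0],
    [2.1,-5.4,0],
    [2.8,-7.2,0],
    [3.5,-9.0,0],
  ],
  angular=[
    [0,0,0],
    [0,0,0],
    [0,0,0],
    [0,0,0],
    [0,0,0],
  ],
  claw=[85,85,85,85,85],
)

```text
t: 1.45
eef_pos: [0.5145, -0.1742, 0.2342]
tool_rot: [0.0, 1.0, 0.0, 0.0]
contact_force: [1.1, 0.0, 0.3]
gripper_width: 0.994
```

>>> jog_arm(
  dp=[
    [0.7,-1.8,0.2],
    [1.4,-3.6,0.5],
    [2.1,-5.4,0.8],
    [3.0,-7.2,1.1],
    [4.0,-9.0,1.4],
  ],
  angular=[
    [0,0,0],
    [0,0,0],
    [0,0,0],
    [0,0,0],
    [0,0,0],
  ],
  claw=[85,85,85,85,85],
)

```text
t: 1.95
eef_pos: [0.6132, 0.0484, 0.1993]
tool_rot: [0.0, 1.0, 0.0, 0.0]
contact_force: [0.6, -0.1, -0.1]
gripper_width: 1.0
```

Run:
```python
from h import *
print(get_obs()["eef_pos"],get_obs()["q"])
w=cam("wrist");cv2.imwrite("pics/w2.png",w["pixels"])
```

```text
[0.61318414 0.04836501 0.19930447] [-0.03166498  0.39649859 -0.19472551  1.70507748  0.08655888  1.04799449
 -1.82525131]
```

View pics/w2.png

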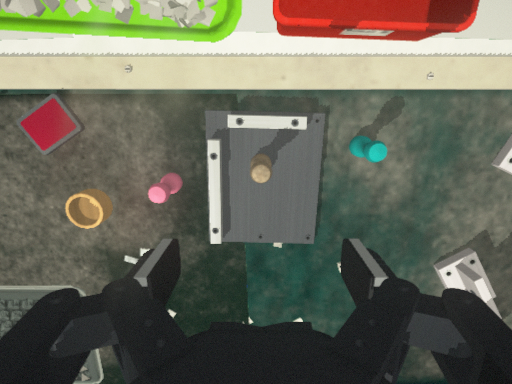

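Run:
```python
from h import *
w=cam("wrist");im=w["pixels"]
crop(im,190,95,340,255,3.7,"c4.png")
crop(im,50,150,200,250,5,"c5.png")
hsv=cv2.cvtColor(im,cv2.COLOR_BGR2HSV)
for p in [(261,172),(261,163),(75,210),(88,190),(215,170),(250,121),(290,200)]: print(p,hsv[p[1],p[0]])
```

```text
(261, 172) [ 18  75 125]
(261, 163) [ 20  67 118]
(75, 210) [ 19 123 235]
(88, 190) [ 24  46 105]
(215, 170) [50 19 81]
(250, 121) [ 48  13 102]
(290, 200) [ 80   7 107]
```

View pics/c4.png

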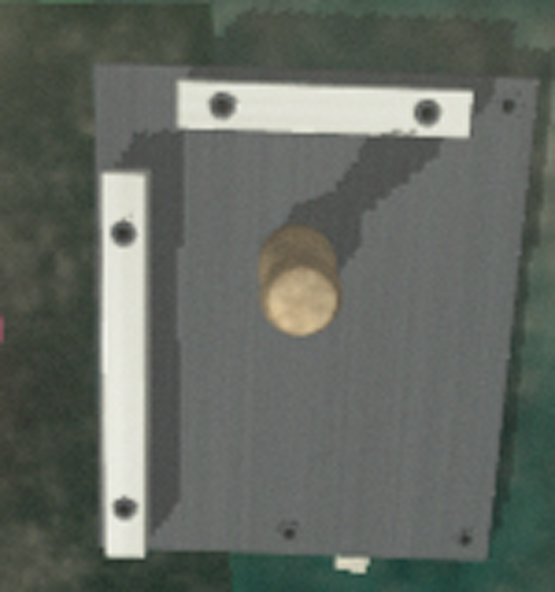

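View pics/c5.png

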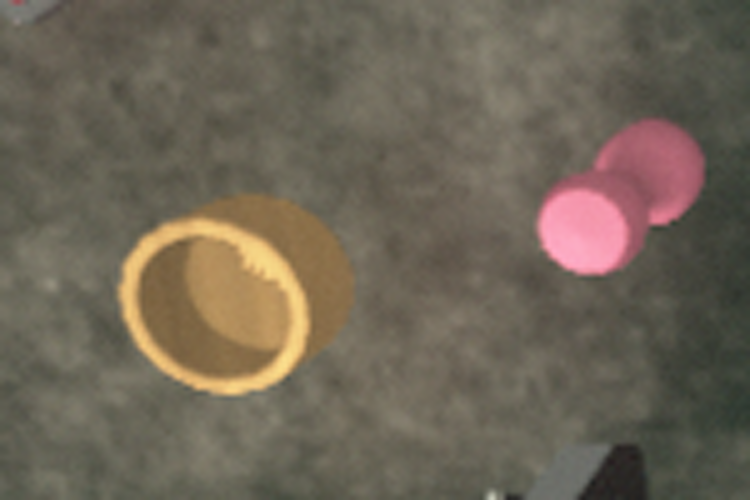

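Run:
```python
from h import *
w=cam("wrist");im=w["pixels"];hsv=cv2.cvtColor(im,cv2.COLOR_BGR2HSV)
st,ce,m=blob(w,(8,50,165),(26,255,255),(240,150,290,200)); 
c=max(cv2.findContours(m,0,1)[0],key=len);e=cv2.fitEllipse(c);print("head",st,e)
print("stamp head top",onz(w,*e[0],.073), onz(w,*e[0],.073)-onz(w,e[0][0]+e[1][0]/2,e[0][1],.073))
st,ce,m=blob(w,(10,60,180),(28,255,255),(50,175,125,245))
cs=cv2.findContours(m,cv2.RETR_EXTERNAL,1)[0];c=max(cs,key=len);e=cv2.fitEllipse(cv2.convexHull(c));print("cup",st,e,onz(w,*e[0],.026), e[1][0]/2*.0)
sx=onz(w,e[0][0]+e[1][0]/2,e[0][1],.026);print(sx)
# fences white
for n,box in [("long",(200,130,232,250)),("short",(215,105,315,137))]:
    st,ce,m=blob(w,(0,0,150),(180,60,255),box)
    c=max(cv2.findContours(m,0,1)[0],key=len);r=cv2.minAreaRect(c);b=cv2.boxPoints(r)
    P=np.array([onz(w,u,v,.026) for u,v in b]);print(n,st,b.round(1).tolist());print(P.round(4))
    print(onz(w,*r[0],.026), [np.linalg.norm(P[i]-P[i-1]).round(4) for i in range(4)],[np.degrees(np.arctan2(*(P[i]-P[i-1])[[1,0]])).round(2) for i in range(4)])
for u,v in [(93,65),(537,80),(488,557)]: print("plate",onz(w,190+u/3.7,95+v/3.7,.01))
```

```text
head [259 167  18  17 232] ((267.4549560546875, 174.8208465576172), (15.840434074401855, 16.862895965576172), 93.22541809082031)
stamp head top [0.61956435 0.0495021  0.073     ] [-0.00010397  0.00859154  0.        ]
cup [ 71 192  38  36 520] ((89.4544906616211, 209.39907836914062), (32.668739318847656, 39.567745208740234), 123.8385009765625) [0.55954241 0.28107466 0.026     ] 0.0
[0.55981631 0.25957538 0.026     ]
long [ 214  140   13  104 1217] [[214.0, 140.0], [226.0, 140.0], [226.0, 243.0], [214.0, 243.0]]
[[0.6514 0.1142 0.026 ]
 [0.6516 0.0996 0.026 ]
 [0.5133 0.1029 0.026 ]
 [0.513  0.1193 0.026 ]]
[0.58616635 0.10885678 0.026     ] [np.float64(0.1385), np.float64(0.0146), np.float64(0.1384), np.float64(0.0163)] [np.float64(-2.11), np.float64(-89.34), np.float64(178.6), np.float64(90.77)]
short [235 115  80  16 951] [[234.60000610351562, 127.5], [235.0, 114.5999984741211], [314.20001220703125, 117.30000305175781], [313.70001220703125, 130.3000030517578]]
[[ 0.6665  0.0889  0.026 ]
 [ 0.6815  0.0881  0.026 ]
 [ 0.6794 -0.0058  0.026 ]
 [ 0.6644 -0.0063  0.026 ]]
[0.67298233 0.04125062 0.026     ] [np.float64(0.0952), np.float64(0.015), np.float64(0.094), np.float64(0.0151)] [np.float64(88.72), np.float64(-2.91), np.float64(-91.27), np.float64(-178.21)]
plate [0.68337057 0.11423416 0.01      ]
plate [ 0.68018239 -0.03473843  0.01      ]
plate [ 0.5029105  -0.03157269  0.01      ]
```

Run:
```python
from h import *
s=cam("scene");d=cam("side")
for n,c,box in [("scene",s,(215,165,245,200)),("side",d,(260,175,285,205))]:
    st,ce,m=blob(c,(6,45,60),(26,255,255),box); print(n,st,ce)
    for h in range(0,70,7):
        p=proj(c,[.6196,.0495,.01+h/1000])[0]; r=int(round(p[1])); xs=np.where(m[r])[0]
        dist=np.linalg.norm(c["C"]-[.6196,.0495,.04]);
        print(h,p.round(1),(xs.min(),xs.max(),round(len(xs)*dist/c["K"][0,0]*1000,1)) if len(xs) else None)
```

```text
scene [226 169  11  28 221] [230.85520362 183.44343891]
0 [230.8 194. ] (np.int64(227), np.int64(236), np.float64(24.0))
7 [230.7 191.4] (np.int64(226), np.int64(236), np.float64(26.4))
14 [230.6 188.9] (np.int64(227), np.int64(236), np.float64(24.0))
21 [230.4 186.2] (np.int64(228), np.int64(234), np.float64(16.8))
28 [230.3 183.6] (np.int64(229), np.int64(234), np.float64(14.4))
35 [230.2 181. ] (np.int64(228), np.int64(233), np.float64(14.4))
42 [230.1 178.3] (np.int64(227), np.int64(234), np.float64(19.2))
49 [230.  175.7] (np.int64(226), np.int64(234), np.float64(21.6))
56 [229.8 173. ] (np.int64(226), np.int64(235), np.float64(24.0))
63 [229.7 170.3] (np.int64(228), np.int64(232), np.float64(12.0))
side [266 179  10  23 162] [271.18518519 190.57407407]
0 [270.4 198.4] (np.int64(267), np.int64(275), np.float64(25.6))
7 [270.5 196.6] (np.int64(267), np.int64(275), np.float64(25.6))
14 [270.6 194.7] (np.int64(267), np.int64(275), np.float64(25.6))
21 [270.7 192.8] (np.int64(268), np.int64(274), np.float64(19.9))
28 [270.8 190.9] (np.int64(269), np.int64(273), np.float64(14.2))
35 [270.9 189. ] (np.int64(269), np.int64(274), np.float64(17.1))
42 [271. 187.] (np.int64(268), np.int64(275), np.float64(22.8))
49 [271.1 185.1] (np.int64(268), np.int64(275), np.float64(22.8))
56 [271.2 183.1] (np.int64(268), np.int64(275), np.float64(22.8))
63 [271.3 181.1] (np.int64(269), np.int64(274), np.float64(17.1))
```

>>> jog_arm(
  dp=[
    [0.26,-0.04,1.6],
    [0.26,-0.04,3.2],
    [0.26,-0.04,4.8],
    [0.26,-0.04,6.0],
    [0.26,-0.04,6.5],
  ],
  angular=[
    [0,0,0],
    [0,0,0],
    [0,0,0],
    [0,0,0],
    [0,0,0],
  ],
  claw=[85,85,85,85,85],
)

```text
t: 2.7
eef_pos: [0.6168, 0.0447, 0.0342]
tool_rot: [0.001, 1.0, -0.001, -0.002]
contact_force: [-1.1, -0.6, -0.3]
gripper_width: 0.994
```

Run:
```python
from h import *
print(get_obs()["eef_pos"])
w=cam("wrist");crop(w["pixels"],100,60,420,300,2.5,"w3.png")
```

```text
[0.61684617 0.04470665 0.03416384]
```

View pics/w3.png

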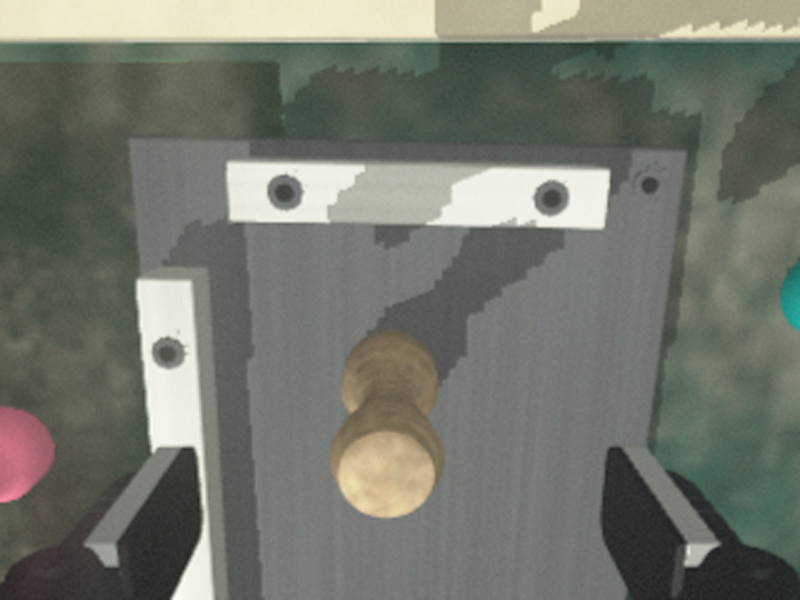

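>>> jog_arm(
  dp=[
    [0,0,0],
    [0,0,0],
    [0,0,0],
    [0,0,0],
    [0,0,0],
  ],
  angular=[
    [0,0,0],
    [0,0,0],
    [0,0,0],
    [0,0,0],
    [0,0,0],
  ],
  claw=[85,85,85,85,85],
)

```text
t: 3.25
eef_pos: [0.6196, 0.0478, 0.0377]
tool_rot: [-0.0, 1.0, 0.0, 0.001]
contact_force: [-0.3, -0.3, 0.1]
gripper_width: 0.994
```

>>> jog_arm(
  dp=[
    [0,-0.06,0],
    [0,-0.06,0],
    [0,-0.06,0],
    [0,-0.06,0],
    [0,-0.06,0],
  ],
  angular=[
    [0,0,0],
    [0,0,0],
    [0,0,0],
    [0,0,0],
    [0,0,0],
  ],
  claw=[70,50,40,15,15],
  grip_force=30,
)

```text
t: 3.75
eef_pos: [0.6193, 0.0493, 0.037]
tool_rot: [-0.0, 1.0, -0.0, 0.0]
contact_force: [-0.1, -0.3, 0.4]
gripper_width: 0.254
```

>>> jog_arm(
  dp=[
    [0,0,0],
    [0,0,0],
    [0,0,0],
    [0,0,0],
    [0,0,0],
  ],
  angular=[
    [0,0,0],
    [0,0,0],
    [0,0,0],
    [0,0,0],
    [0,0,0],
  ],
  claw=[12,12,12,12,12],
)

```text
t: 4.25
eef_pos: [0.6192, 0.0493, 0.0369]
tool_rot: [0.0, 1.0, 0.0, 0.0]
contact_force: [0.3, -0.0, 2.1]
gripper_width: 0.253
```

Run:
```python
from h import *
print(get_obs()["eef_pos"])
w=cam("wrist");crop(w["pixels"],100,60,420,300,2.5,"w4.png")
s=cam("scene");crop(s["pixels"],130,110,290,230,4,"s4.png")
```

```text
[0.6192289  0.04925665 0.03691426]
```

View pics/w4.png

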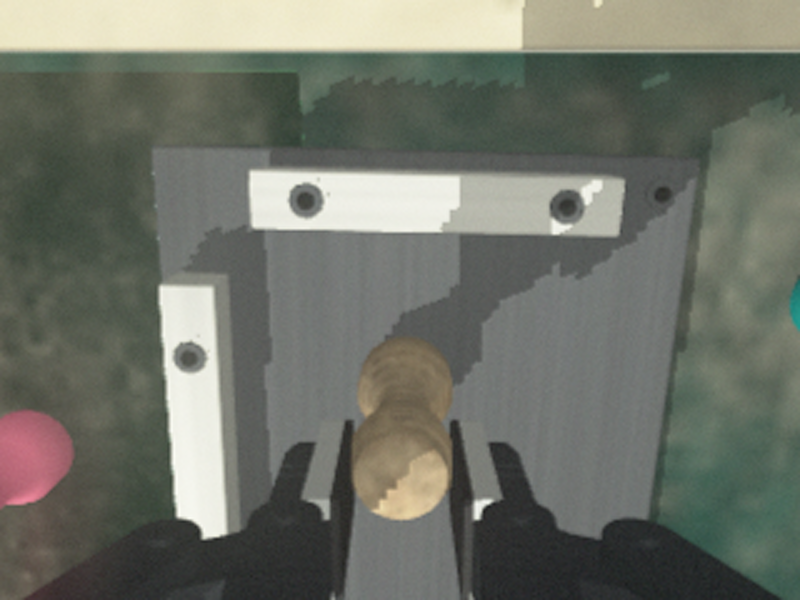

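View pics/s4.png

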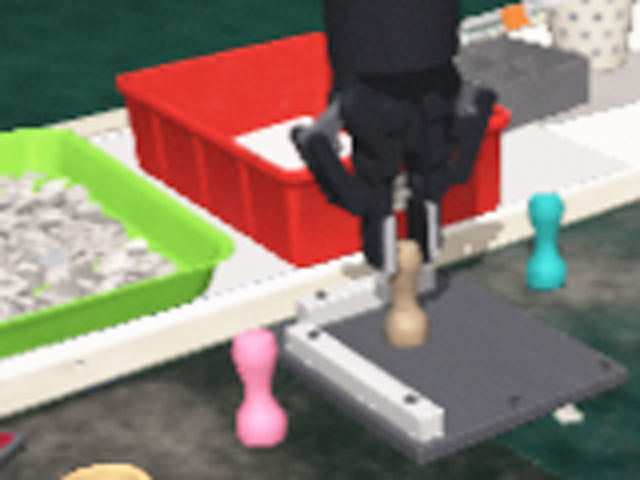

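Run:
```python
from h import *
w=cam("wrist")
for P in [(.630,.060,.04),(.608,.060,.04),(.630,.060,.075),(.608,.06,.075),(.6195,.0495,.073)]:
    p=proj(w,P)[0]; print(P,(p-[100,60])*2.5)
st,ce,m=blob(w,(8,50,60),(28,255,255),(220,180,300,275)); ys,xs=np.where(m);print(st)
```

```text
(0.63, 0.06, 0.04) [361.77467203 380.64122633]
(0.608, 0.06, 0.04) [363.11995621 459.49376081]
(0.63, 0.06, 0.075) [352.49060662 441.44587324]
(0.608, 0.06, 0.075) [354.54231558 535.8219075 ]
(0.6195, 0.0495, 0.073) [403.91165304 482.74392376]
[ 240  195   41   73 2483]
```

>>> jog_arm(
  dp=[
    [0,0,-0.5],
    [0,0,-1.3],
    [0,0,-2.3],
    [0,0,-3.3],
    [0,0,-4.0],
  ],
  angular=[
    [0,0,0],
    [0,0,0],
    [0,0,0],
    [0,0,0],
    [0,0,0],
  ],
  claw=[12,12,12,12,12],
)

```text
t: 4.9
eef_pos: [0.6197, 0.0493, 0.1393]
tool_rot: [-0.0, 1.0, -0.0, 0.001]
contact_force: [0.5, 0.3, -0.1]
gripper_width: 0.253
```

>>> jog_arm(
  dp=[
    [-0.3,-1.0,0],
    [-0.8,-3.0,0],
    [-1.4,-5.0,0],
    [-1.9,-6.8,0],
    [-2.3,-8.2,0],
  ],
  angular=[
    [0,0,0],
    [0,0,0],
    [0,0,0],
    [0,0,0],
    [0,0,0],
  ],
  claw=[12,12,12,12,12],
)

```text
t: 5.4
eef_pos: [0.5599, 0.2581, 0.1377]
tool_rot: [-0.001, 1.0, 0.001, -0.0]
contact_force: [0.5, -0.0, -0.3]
gripper_width: 0.256
```

>>> jog_arm(
  dp=[
    [-0.2,-0.6,0],
    [-0.2,-1.07,0],
    [-0.2,-1.07,0],
    [-0.2,-1.07,0],
    [-0.2,-1.07,0],
  ],
  angular=[
    [0,0,0],
    [0,0,0],
    [0,0,0],
    [0,0,0],
    [0,0,0],
  ],
  claw=[12,12,12,12,12],
)

```text
t: 5.9
eef_pos: [0.5576, 0.2785, 0.1367]
tool_rot: [0.001, 1.0, -0.002, 0.0]
contact_force: [0.8, -0.7, -0.9]
gripper_width: 0.258
```

Run:
```python
from h import *
print(get_obs()["eef_pos"])
w=cam("wrist");crop(w["pixels"],100,60,420,300,2.5,"w5.png")
s=cam("scene");crop(s["pixels"],70,110,270,260,4,"s5.png")
d=cam("side");crop(d["pixels"],200,90,320,180,6,"d5.png")
```

```text
[0.5576302  0.27853682 0.13671859]
```

View pics/w5.png

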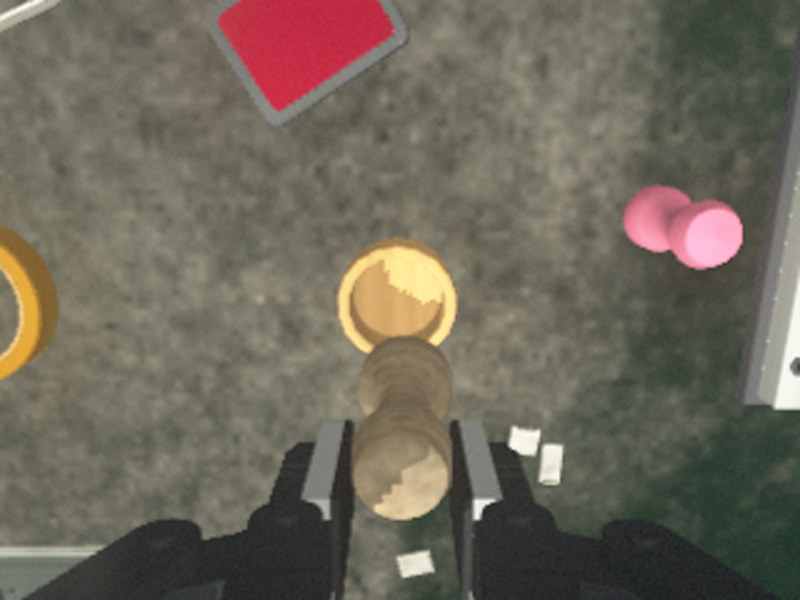

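View pics/s5.png

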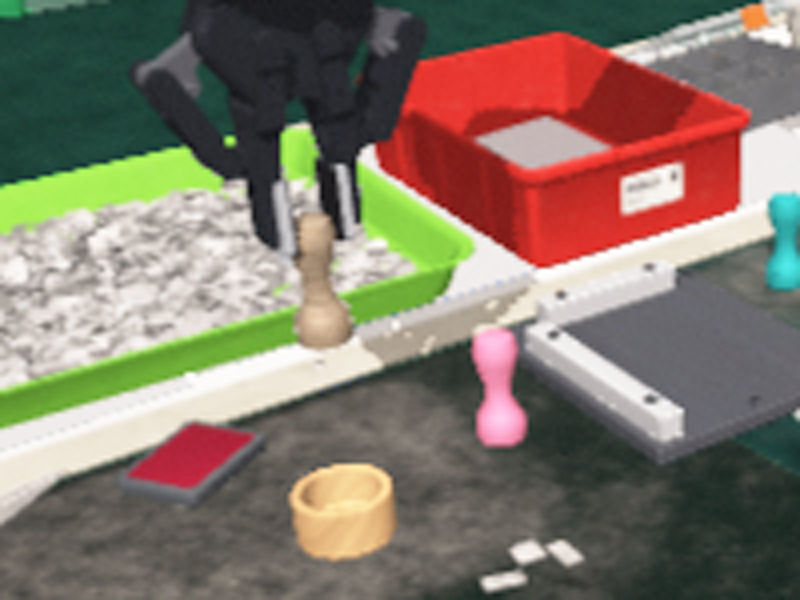

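View pics/d5.png

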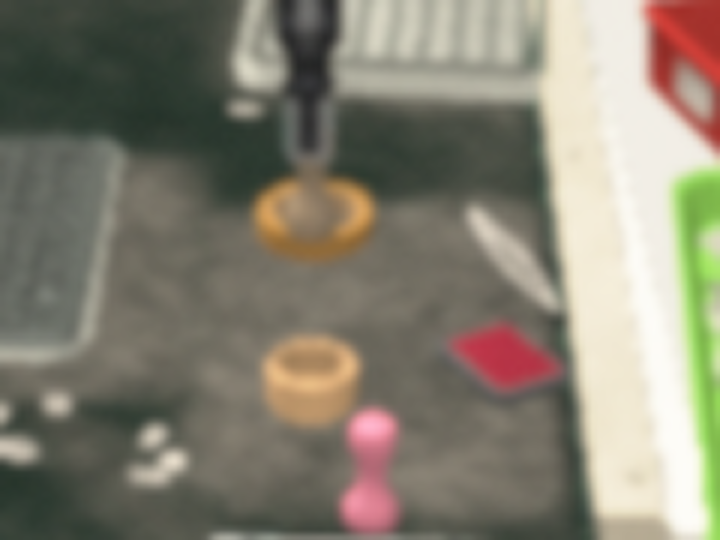

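Run:
```python
from h import *
w=cam("wrist");o=get_obs();print(o["eef_pos"])
st,ce,m=blob(w,(10,75,60),(28,255,255),(230,150,290,200));print(st)
p=proj(w,[[.5595,.2811,.026],[.5595+.025,.2811,.026],[.5595,.2811+.025,.026],[.5595,.2811-.025,.026]]);print(p)
print((p-[100,60])*2.5)
print("cup c",onz(w,258.8,178.8,.026))
```

```text
[0.55703394 0.27994579 0.13680752]
[ 236  154   48   46 1800]
[[259.56640233 181.06056364]
 [259.50086052 157.09678161]
 [235.48612517 181.11109263]
 [283.64623356 181.01003558]]
[[398.91600582 302.65140909]
 [398.75215131 242.74195402]
 [338.71531291 302.77773156]
 [459.1155839  302.52508896]]
cup c [0.56191448 0.28188736 0.026     ]
```

>>> jog_arm(
  dp=[
    [0.03,-0.05,0.8],
    [0.03,-0.05,1.7],
    [0.03,-0.05,2.4],
    [0.03,-0.05,2.9],
    [0.03,-0.05,3.2],
  ],
  angular=[
    [0,0,0],
    [0,0,0],
    [0,0,0],
    [0,0,0],
    [0,0,0],
  ],
  claw=[12,12,12,12,12],
)

```text
t: 6.6
eef_pos: [0.5571, 0.2817, 0.0557]
tool_rot: [0.0, 1.0, -0.0, -0.001]
contact_force: [0.4, -0.1, -0.0]
gripper_width: 0.25
```

>>> jog_arm(
  dp=[
    [0,0,0.2],
    [0,0,0.5],
    [0,0,0.7],
    [0,0,0.85],
    [0,0,0.93],
  ],
  angular=[
    [0,0,0],
    [0,0,0],
    [0,0,0],
    [0,0,0],
    [0,0,0],
  ],
  claw=[12,12,12,12,12],
)

```text
t: 7.1
eef_pos: [0.5573, 0.2823, 0.0334]
tool_rot: [0.0, 1.0, 0.0, -0.0]
contact_force: [0.3, -0.9, 0.4]
gripper_width: 0.252
```

>>> jog_arm(
  dp=[
    [0,0,0],
    [0,0,0],
    [0,0,0],
    [0,0,0],
    [0,0,0],
  ],
  angular=[
    [0,0,0],
    [0,0,0],
    [0,0,0],
    [0,0,0],
    [0,0,0],
  ],
  claw=[12,12,12,12,12],
)

```text
t: 7.6
eef_pos: [0.5575, 0.2823, 0.0337]
tool_rot: [-0.0, 1.0, 0.0, 0.0]
contact_force: [1.0, 0.4, 0.5]
gripper_width: 0.257
```

Run:
```python
from h import *
print(get_obs()["eef_pos"])
w=cam("wrist");crop(w["pixels"],100,60,420,300,2.5,"w6.png")
s=cam("scene");crop(s["pixels"],100,170,220,260,6,"s6.png")
```

```text
[0.55750028 0.28233043 0.03373781]
```

View pics/w6.png

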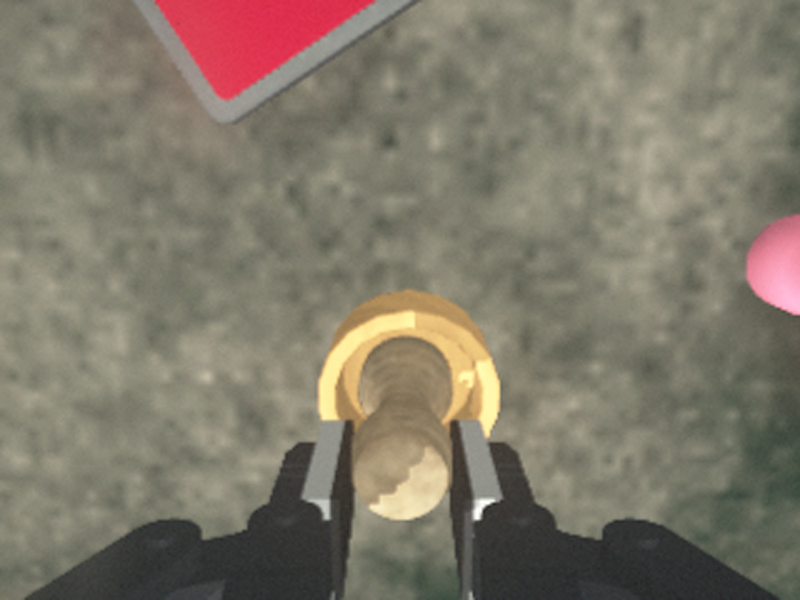

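View pics/s6.png

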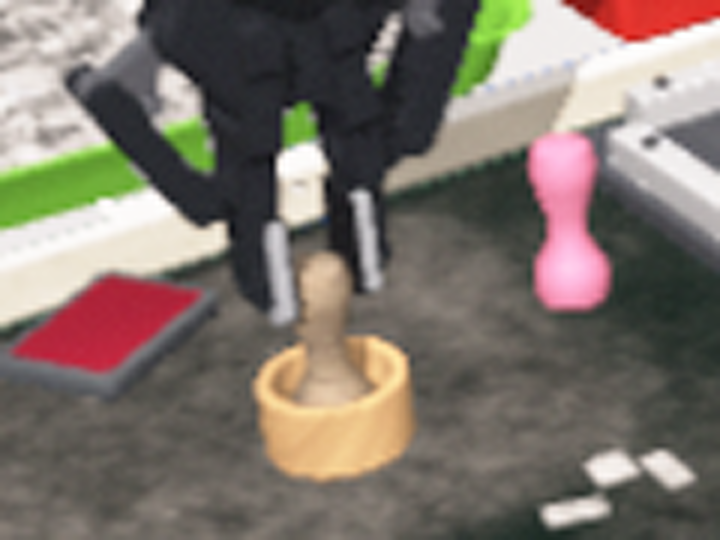

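>>> jog_arm(
  dp=[
    [0,0,0.04],
    [0,0,0.06],
    [0,0,0.06],
    [0,0,0.06],
    [0,0,0.06],
  ],
  angular=[
    [0,0,0],
    [0,0,0],
    [0,0,0],
    [0,0,0],
    [0,0,0],
  ],
  claw=[12,12,12,20,26],
)

```text
t: 8.2
eef_pos: [0.5574, 0.2822, 0.0321]
tool_rot: [0.0, 1.0, -0.0, -0.0]
contact_force: [-0.0, -0.2, 0.5]
gripper_width: 0.304
```

>>> jog_arm(
  dp=[
    [0,0,0],
    [0,0,0],
    [0,0,0],
    [0,0,-0.4],
    [0,0,-1.0],
  ],
  angular=[
    [0,0,0],
    [0,0,0],
    [0,0,0],
    [0,0,0],
    [0,0,0],
  ],
  claw=[40,60,70,70,70],
)

```text
t: 8.7
eef_pos: [0.5568, 0.2819, 0.0573]
tool_rot: [0.0, 1.0, 0.0, -0.001]
contact_force: [-0.3, 0.1, 0.6]
gripper_width: 0.823
```

>>> jog_arm(
  dp=[
    [0,0,-1.6],
    [0,0,-3.2],
    [0,0,-4.8],
    [0,0,-6.0],
    [0,0,-6.0],
  ],
  angular=[
    [0,0,0],
    [0,0,0],
    [0,0,0],
    [0,0,0],
    [0,0,0],
  ],
  claw=[85,85,85,85,85],
)

```text
t: 9.2
eef_pos: [0.5602, 0.2842, 0.2142]
tool_rot: [-0.003, 1.0, -0.0, 0.005]
contact_force: [0.9, -1.1, -0.3]
gripper_width: 0.997
```

Run:
```python
from h import *
print(get_obs()["eef_pos"],get_obs()["q"])
w=cam("wrist");crop(w["pixels"],100,60,420,300,2.5,"w7.png")
s=cam("scene");crop(s["pixels"],100,170,220,260,6,"s7.png")
```

```text
[0.5601604  0.28417441 0.21418665] [-0.38100208  0.40275541 -0.24957206  1.66341022  0.11112347  1.07833151
 -2.23389562]
```

View pics/w7.png

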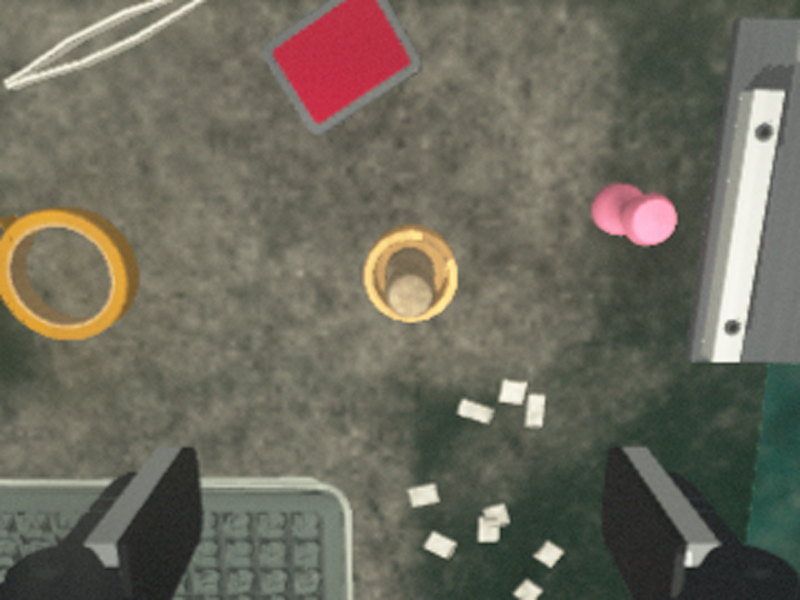

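View pics/s7.png

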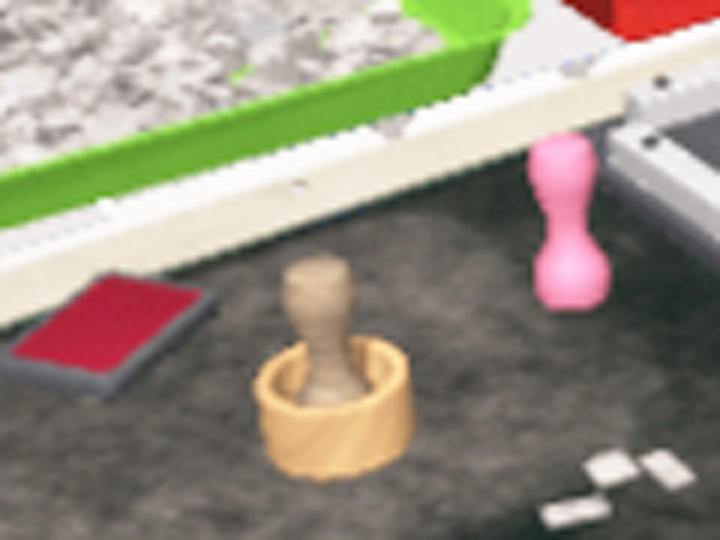

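>>> jog_arm(
  dp=[
    [-0.2,1.6,0],
    [-0.5,3.4,0],
    [-0.8,5.3,0],
    [-1.1,7.2,0],
    [-1.4,9.1,0],
  ],
  angular=[
    [0,0,0],
    [0,0,0],
    [0,0,0],
    [0,0,0],
    [0,0,0],
  ],
  claw=[85,85,85,85,85],
)

```text
t: 9.8
eef_pos: [0.5208, 0.0527, 0.2061]
tool_rot: [0.0, 1.0, 0.0, -0.001]
contact_force: [1.1, 0.0, 0.1]
gripper_width: 0.997
```

>>> jog_arm(
  dp=[
    [-0.3,1.9,0],
    [-0.6,3.8,0],
    [-0.9,5.7,0],
    [-1.2,7.6,0],
    [-1.5,9.5,0],
  ],
  angular=[
    [0,0,0],
    [0,0,0],
    [0,0,-1.2],
    [0,0,-2.4],
    [0,0,-3.6],
  ],
  claw=[85,85,85,85,85],
)

```text
t: 10.3
eef_pos: [0.4833, -0.1843, 0.2063]
tool_rot: [-0.0, 0.987, 0.159, -0.001]
contact_force: [1.0, 0.1, 0.9]
gripper_width: 0.995
```

Run:
```python
from h import *
o=get_obs();print(o["eef_pos"],o["q"],toolR(o).round(3))
w=cam("wrist");cv2.imwrite("pics/w8.png",w["pixels"])
```

```text
[ 0.48334922 -0.18429791  0.20627456] [ 0.31014836  0.22529573 -0.07727466  1.92623703  0.02052528  0.9927035
 -1.02847201] [[ 0.95   0.313 -0.002]
 [ 0.313 -0.95   0.   ]
 [-0.002 -0.001 -1.   ]]
```

View pics/w8.png

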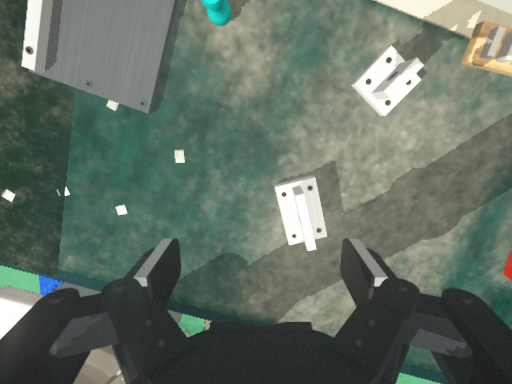

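Run:
```python
from h import *
w=cam("wrist");crop(w["pixels"],260,165,345,260,6,"c8.png")
for box in [(265,165,345,260),(345,40,430,125)]:
    st,ce,m=blob(w,(0,0,150),(180,70,255),box)
    c=max(cv2.findContours(m,0,1)[0],key=len);r=cv2.minAreaRect(c);b=cv2.boxPoints(r);P=np.array([onz(w,u,v,.014) for u,v in b])
    print(st,b.round(1).tolist(),[np.linalg.norm(P[i]-P[i-1]).round(4) for i in range(4)],onz(w,*r[0],.014))
g=cv2.cvtColor(w["pixels"],cv2.COLOR_BGR2GRAY)
print(g[180:252:4,272:334:3])
```

```text
[ 265  171   56   76 3141] [[265.0, 171.0], [320.0, 171.0], [320.0, 246.0], [265.0, 246.0]] [np.float64(0.1107), np.float64(0.0732), np.float64(0.111), np.float64(0.0796)] [ 0.43950085 -0.25446663  0.014     ]
[ 345   40   85   85 4815] [[345.0, 40.0], [429.0, 40.0], [429.0, 124.0], [345.0, 124.0]] [np.float64(0.0957), np.float64(0.0982), np.float64(0.0969), np.float64(0.1067)] [ 0.62885746 -0.30755729  0.014     ]
[[165 191 231 254 254 254 227 226 225 226 211 219 233 113 114 119 117 113
  106 106 117]
 [254 254 254 253 253 167 167 166 229 223  84 135 231 137 122 117 118 114
  114 116 118]
 [254 235 160 253 254 174 168 166 211 228 228 231 230 217 124 119 120 122
  118 116 119]
 [254 248 229 254 254 248 254 254 254 226 228 231 229 235 117 107 116 120
  122 124 123]
 [254 254 254 254 254 253 254 254 254 226 229 232 227 232 117 119 124 116
  117 120 117]
 [227 254 254 254 254 254 254 254 254 251 229 231 232 234 182 114 112 113
  121 121 118]
 [161 254 254 254 254 254 247 254 254 254 230 231 233 232 226 127 115 120
  126 121 121]
 [153 254 254 254 254 254 253 254 254 254 231 229 233 229 
[... 221 characters left out ...]
4 254 254 254 254 253 254 254 254 230 231 234 231 237 135 137
  129 126 125]
 [176 166 223 254 254 254 254 254 254 254 254 225 229 135 181 235 134 133
  129 127 124]
 [170 158 154 254 254 253 254 254 241 254 254 253 232 171 196 236 173 124
  130 131 127]
 [167 161 154 255 252  97 233 254 248 254 254 254 232 231 234 226 209 120
  125 123 123]
 [152 165 164 225 254 254 254 254 234 254 254 254 132 136 130 131 129 127
  119 120 125]
 [154 156 136 116 252 195 117 126 128 244 254 254 249 129 130 123 115 116
  113 116 115]
 [119 120 125 129 124 122 121 127 127 147 255 254 250 124 119 115 116 108
  106 111 114]
 [114 115 118 127 127 125 132 129 127 127 121 126 121 112 115 116 112 109
  112 122 128]]
```

View pics/c8.png

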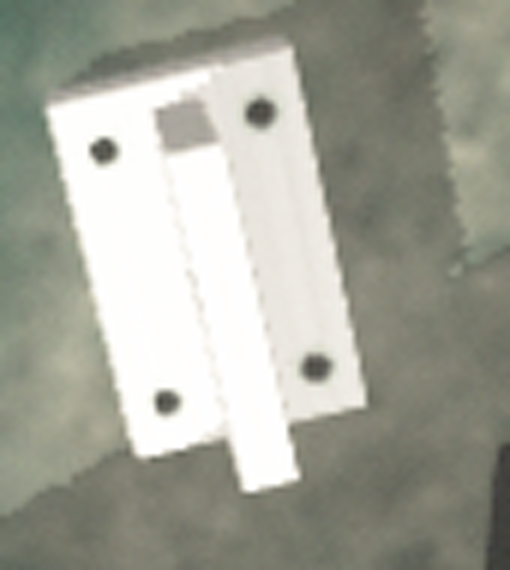

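Run:
```python
from h import *
w=cam("wrist");g=cv2.cvtColor(w["pixels"],cv2.COLOR_BGR2GRAY)
m=cv2.inRange(g,205,255); m[:,:265]=0;m[:165]=0;m[255:]=0;m[:,340:]=0
n,l,st,ce=cv2.connectedComponentsWithStats(m);i=1+np.argmax(st[1:,4]);k=(l==i).astype(np.uint8);print(st[i])
cs,h=cv2.findContours(k,cv2.RETR_CCOMP,cv2.CHAIN_APPROX_NONE)
H=[]
for c,hh in zip(cs,h[0]):
    if hh[3]>=0 and cv2.contourArea(c)>3:
        x,y,ww,hg=cv2.boundingRect(c); sub=np.clip(215-g[y:y+hg,x:x+ww].astype(float),0,None); yy,xx=np.mgrid[y:y+hg,x:x+ww]
        p=((xx*sub).sum()/sub.sum(),(yy*sub).sum()/sub.sum()); P=onz(w,*p,.014); H.append(P); print(cv2.contourArea(c),np.round(p,1),P.round(4))
out=max([c for c,hh in zip(cs,h[0]) if hh[3]<0],key=len)
hull=cv2.convexHull(out); ap=cv2.approxPolyDP(hull,3,True).reshape(-1,2); print(ap.tolist())
for p in ap: print(p,onz(w,*p,.014).round(4),onz(w,*p,.052).round(4))
```

```text
[ 271  174   53   74 2418]
20.0 [290.4 232.7] [ 0.4043 -0.2593  0.014 ]
33.0 [315.4 226.7] [ 0.4237 -0.29    0.014 ]
27.0 [279.6 190.9] [ 0.4584 -0.2248  0.014 ]
87.0 [293.3 186.7] [ 0.4696 -0.2405  0.014 ]
39.5 [305.7 184.2] [ 0.478  -0.2553  0.014 ]
[[310, 174], [323, 232], [312, 245], [304, 247], [285, 241], [271, 184]]
[310 174] [ 0.493  -0.2559  0.014 ] [ 0.4991 -0.2464  0.052 ]
[323 232] [ 0.4193 -0.3032  0.014 ] [ 0.4333 -0.2887  0.052 ]
[312 245] [ 0.3954 -0.2955  0.014 ] [ 0.4119 -0.2819  0.052 ]
[304 247] [ 0.3889 -0.2856  0.014 ] [ 0.4061 -0.273   0.052 ]
[285 241] [ 0.3897 -0.2562  0.014 ] [ 0.4068 -0.2468  0.052 ]
[271 184] [ 0.4642 -0.2106  0.014 ] [ 0.4734 -0.2059  0.052 ]
```

Run:
```python
from h import *
o=get_obs();print(togo([.4415,-.2568,.10],o),o["eef_pos"], np.degrees(np.arctan2(toolR(o)[1,0],toolR(o)[0,0])))
```

```text
[-2.41492337  2.18643625  4.2487582 ] [ 0.48279322 -0.1864075   0.20608938] 17.590733008179985
```

>>> jog_arm(
  dp=[
    [-0.8,0.7,0.5],
    [-1.6,1.4,1.2],
    [-2.4,2.2,2.2],
    [-2.4,2.2,3.2],
    [-2.4,2.2,4.0],
  ],
  angular=[
    [0,0,-1],
    [0,0,-2],
    [0,0,-2.92],
    [0,0,-2.92],
    [0,0,-2.92],
  ],
  claw=[85,85,85,85,85],
)

```text
t: 10.95
eef_pos: [0.4438, -0.2525, 0.1052]
tool_rot: [-0.001, 0.96, 0.28, -0.001]
contact_force: [0.6, 0.0, -0.4]
gripper_width: 0.999
```

>>> jog_arm(
  dp=[
    [0,0,0.2],
    [0,0,0.2],
    [0,0,0.2],
    [0,0,0.2],
    [0,0,0.2],
  ],
  angular=[
    [0,0,0],
    [0,0,0],
    [0,0,0],
    [0,0,0],
    [0,0,0],
  ],
  claw=[85,85,85,85,85],
)

```text
t: 11.45
eef_pos: [0.4455, -0.2537, 0.103]
tool_rot: [0.001, 0.96, 0.281, 0.001]
contact_force: [-1.2, -0.5, -0.3]
gripper_width: 0.995
```

Run:
```python
from h import *
o=get_obs();print(togo([.4415,-.2568,.018],o),o["eef_pos"], np.degrees(np.arctan2(toolR(o)[1,0],toolR(o)[0,0])))
w=cam("wrist");cv2.imwrite("pics/w9.png",w["pixels"])
print(proj(w,[[.4415,-.2568,.052],[.4415+.039*.842,-.2568+.039*.539,.052],[.4415-.039*.842,-.2568-.039*.539,.052]]))
```

```text
[-0.20678282  0.01444658  3.39873397] [ 0.44552696 -0.25365351  0.10297269] 32.61440580628658
[[261.73458272 207.78534452]
 [261.8020377  161.66842175]
 [261.67331501 249.67221862]]
```

View pics/w9.png

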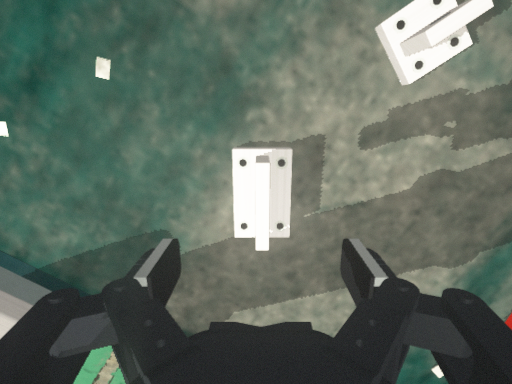

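>>> jog_arm(
  dp=[
    [-0.2,0,0.8],
    [-0.2,0,1.8],
    [-0.2,0,2.6],
    [-0.2,0,3.1],
    [-0.2,0,3.38],
  ],
  angular=[
    [0,0,0],
    [0,0,0],
    [0,0,0],
    [0,0,0],
    [0,0,0],
  ],
  claw=[85,85,85,85,85],
)

```text
t: 12.0
eef_pos: [0.4404, -0.2562, 0.0169]
tool_rot: [-0.0, 0.96, 0.281, -0.0]
contact_force: [0.2, -0.6, 0.1]
gripper_width: 0.994
```

>>> jog_arm(
  dp=[
    [0,0,0],
    [0,0,0],
    [0,0,0],
    [0,0,0],
    [0,0,0],
  ],
  angular=[
    [0,0,0],
    [0,0,0],
    [0,0,0],
    [0,0,0],
    [0,0,0],
  ],
  claw=[85,85,70,50,35],
  grip_force=80,
)

```text
t: 12.5
eef_pos: [0.441, -0.2564, 0.0181]
tool_rot: [0.0, 0.96, 0.281, 0.0]
contact_force: [0.2, 0.7, 0.8]
gripper_width: 0.51
```

>>> jog_arm(
  dp=[
    [0,0,0],
    [0,0,0],
    [0,0,0],
    [0,0,0],
    [0,0,0],
  ],
  angular=[
    [0,0,0],
    [0,0,0],
    [0,0,0],
    [0,0,0],
    [0,0,0],
  ],
  claw=[20,5,5,5,5],
)

```text
t: 13.0
eef_pos: [0.4409, -0.2565, 0.0178]
tool_rot: [0.0, 0.96, 0.281, 0.0]
contact_force: [0.4, -0.1, 4.1]
gripper_width: 0.112
```

Run:
```python
from h import *
o=get_obs();print(o["eef_pos"], np.degrees(np.arctan2(toolR(o)[1,0],toolR(o)[0,0])),o["contact_force"])
w=cam("wrist");cv2.imwrite("pics/w10.png",w["pixels"])
```

```text
[ 0.4408714  -0.25647034  0.01781623] 32.59607271096977 [ 0.37091858 -0.13362193  4.08279635]
```

View pics/w10.png

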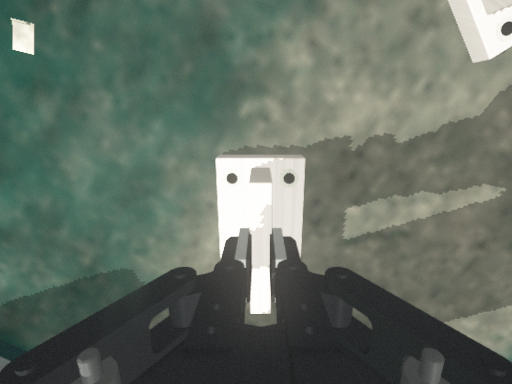

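>>> jog_arm(
  dp=[
    [0,0,-0.4],
    [0,0,-1.2],
    [0,0,-2.2],
    [0,0,-3.2],
    [0,0,-4.0],
  ],
  angular=[
    [0,0,0],
    [0,0,0],
    [0,0,0],
    [0,0,0],
    [0,0,0],
  ],
  claw=[5,5,5,5,5],
)

```text
t: 13.55
eef_pos: [0.4402, -0.256, 0.1189]
tool_rot: [-0.0, 0.96, 0.281, -0.0]
contact_force: [0.9, 0.5, -3.5]
gripper_width: 0.112
```

Run:
```python
from h import *
o=get_obs();print(togo([.606,.055,.11],o),o["eef_pos"], np.degrees(np.arctan2(toolR(o)[1,0],toolR(o)[0,0])),o["contact_force"],o["q"])
w=cam("wrist");cv2.imwrite("pics/w11.png",w["pixels"])
```

```text
[12.29061179 -6.90658467  0.35752363] [ 0.44021307 -0.25603074  0.11891599] 32.60756196581499 [ 0.94034723  0.46518566 -3.53089066] [ 0.46156116  0.32166086 -0.06839787  2.0293483   0.03024713  0.79176332
 -0.62628587]
```

View pics/w11.png

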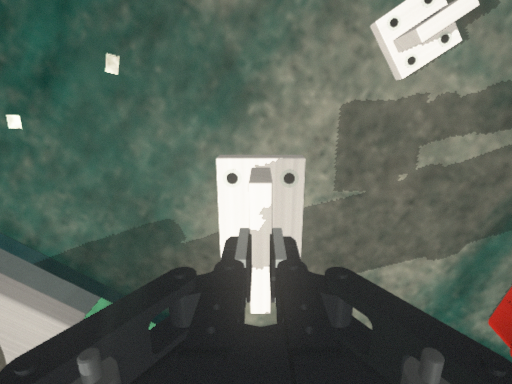

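>>> jog_arm(
  dp=[
    [1.0,-0.55,0],
    [2.5,-1.4,0],
    [4.1,-2.3,0],
    [5.7,-3.2,0],
    [7.4,-4.1,0],
  ],
  angular=[
    [0,0,0.5],
    [0,0,1.2],
    [0,0,2.0],
    [0,0,2.7],
    [0,0,3.4],
  ],
  claw=[5,5,5,5,5],
)

```text
t: 14.1
eef_pos: [0.5407, -0.0689, 0.1168]
tool_rot: [-0.0, 0.991, 0.134, -0.001]
contact_force: [1.1, -1.0, -2.4]
gripper_width: 0.109
```

Run:
```python
from h import *
o=get_obs();a=np.degrees(np.arctan2(toolR(o)[1,0],toolR(o)[0,0]));print(togo([.606,.055,.11],o),o["eef_pos"], a,(a+1.3)/5)
```

```text
[ 3.83680763 -4.08258475  0.26777495] [ 0.54067557 -0.06888982  0.11683487] 15.416501378932534 3.3433002757865067
```

>>> jog_arm(
  dp=[
    [0.8,-0.9,0],
    [1.8,-1.9,0],
    [2.8,-3.0,0],
    [3.5,-3.7,0],
    [3.84,-4.08,0.2],
  ],
  angular=[
    [0,0,0.7],
    [0,0,1.5],
    [0,0,2.3],
    [0,0,3.0],
    [0,0,3.36],
  ],
  claw=[5,5,5,5,5],
)

```text
t: 14.6
eef_pos: [0.6069, 0.0575, 0.1122]
tool_rot: [-0.001, 1.0, -0.01, 0.0]
contact_force: [-0.3, 0.9, -2.9]
gripper_width: 0.113
```

>>> jog_arm(
  dp=[
    [0,0,0],
    [0,0,0],
    [0,0,0],
    [0,0,0],
    [0,0,0],
  ],
  angular=[
    [0,0,0],
    [0,0,0],
    [0,0,0],
    [0,0,0],
    [0,0,0],
  ],
  claw=[5,5,5,5,5],
)

```text
t: 15.1
eef_pos: [0.6061, 0.0528, 0.1128]
tool_rot: [0.0, 1.0, -0.011, 0.0]
contact_force: [0.4, 0.1, -3.3]
gripper_width: 0.108
```

Run:
```python
from h import *
o=get_obs();a=np.degrees(np.arctan2(toolR(o)[1,0],toolR(o)[0,0]));print(o["eef_pos"], a,o["contact_force"])
w=cam("wrist");cv2.imwrite("pics/w12.png",w["pixels"])
s=cam("scene");crop(s["pixels"],140,110,300,230,5,"s12.png")
def fit(pts): 
    v=cv2.fitLine(np.array(pts,np.float32),cv2.DIST_HUBER,0,.01,.01).ravel(); return v
g=cv2.cvtColor(w["pixels"],cv2.COLOR_BGR2GRAY).astype(float)
print(proj(w,[[.665,.04,.026],[.6515,.10,.026],[.5825,.101,.026],[.515,.102,.026],[.665,0,.026],[.665,.085,.026]]).round(1))
```

```text
[0.60612843 0.05277384 0.11277256] -1.2664652338838787 [ 0.37526518  0.06609075 -3.26014588]
[[274.  126.1]
 [208.3 142.8]
 [212.6 213.7]
 [216.2 273.8]
 [318.7 125. ]
 [223.8 127.2]]
```

View pics/w12.png

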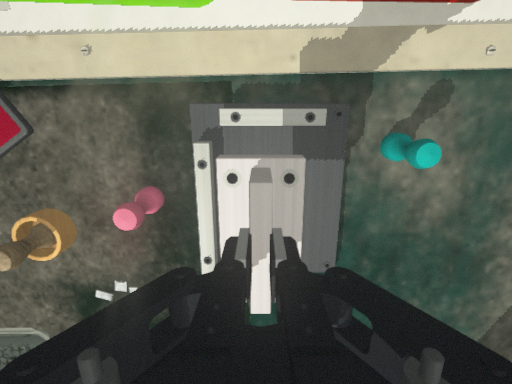

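View pics/s12.png

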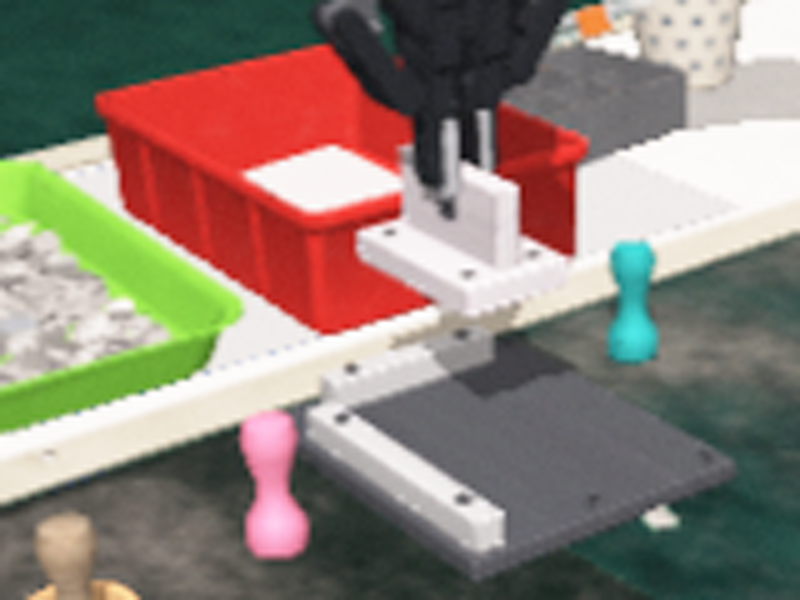

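```bash
cat > edge.py <<'E'
from h import *
def edges(w):
    g=cv2.GaussianBlur(cv2.cvtColor(w["pixels"],cv2.COLOR_BGR2GRAY),(3,3),0).astype(float)
    def sub(a): # strongest falling edge w/ parabola
        d=np.abs(np.diff(a)); i=int(np.argmax(d))
        if 0<i<len(d)-1:
            den=d[i-1]-2*d[i]+d[i+1]; off=.5*(d[i-1]-d[i+1])/den if den else 0
        else: off=0
        return i+.5+off,d[i]
    return g,sub
E
python3 - <<'E'
from edge import *
w=cam("wrist");g,sub=edges(w)
def line(P):
    P=np.array(P)[:,:2];v=cv2.fitLine(P.astype(np.float32),cv2.DIST_HUBER,0,.001,.001).ravel();r=(P-v[2:])@np.array([-v[1],v[0]]);return v,np.std(r)
S=[]
for u in range(226,320,3):
    a,st=sub(g[118:134,u]); S.append(onz(w,u,118+a,.026))
v,r=line(S);print("short face: dir",np.degrees(np.arctan2(v[1],v[0])),"pt",v[2:],r)
L=[]
for vv in range(150,262,4):
    a,st=sub(g[vv,204:222]); L.append(onz(w,204+a,vv,.026)); 
v,r=line(L);print("long face: dir",np.degrees(np.arctan2(v[1],v[0])),"pt",v[2:],r)
crop(w["pixels"],180,95,340,275,3.2,"c12.png")
E
```

```text
short face: dir 88.798004 pt [0.665958   0.05234443] 3.976322684454361e-05
long face: dir -1.3160793 pt [0.585849   0.09599672] 0.0033082026183065267
```

View pics/c12.png

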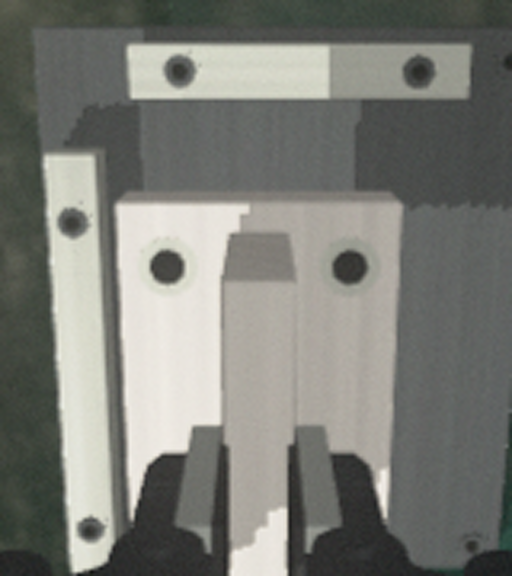

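>>> jog_arm(
  dp=[
    [0,0,0.6],
    [0,0,1.5],
    [0,0,2.3],
    [0,0,2.9],
    [0,0,3.2],
  ],
  angular=[
    [0,0,0],
    [0,0,0],
    [0,0,0],
    [0,0,0],
    [0,0,0],
  ],
  claw=[5,5,5,5,5],
)

```text
t: 15.75
eef_pos: [0.605, 0.0537, 0.0303]
tool_rot: [0.0, 1.0, -0.01, -0.001]
contact_force: [0.1, -0.1, -2.8]
gripper_width: 0.11
```

>>> jog_arm(
  dp=[
    [0,0,0],
    [0,0,0],
    [0,0,0],
    [0,0,0],
    [0,0,0],
  ],
  angular=[
    [0,0,0],
    [0,0,0],
    [0,0,0],
    [0,0,0],
    [0,0,0],
  ],
  claw=[5,5,5,5,5],
)

```text
t: 16.25
eef_pos: [0.6067, 0.0538, 0.0332]
tool_rot: [-0.0, 1.0, -0.011, 0.001]
contact_force: [-0.0, -0.4, -3.5]
gripper_width: 0.115
```

>>> jog_arm(
  dp=[
    [0,0,0.03],
    [0,0,0.06],
    [0,0,0.09],
    [0,0,0.12],
    [0,0,0.14],
  ],
  angular=[
    [0,0,0],
    [0,0,0],
    [0,0,0],
    [0,0,0],
    [0,0,0],
  ],
  claw=[5,5,5,5,5],
)

```text
t: 16.75
eef_pos: [0.6062, 0.0538, 0.0289]
tool_rot: [0.0, 1.0, -0.01, -0.0]
contact_force: [-0.6, -0.2, -3.6]
gripper_width: 0.11
```

>>> jog_arm(
  dp=[
    [0,0,0.02],
    [0,0,0.04],
    [0,0,0.06],
    [0,0,0.06],
    [0,0,0.06],
  ],
  angular=[
    [0,0,0],
    [0,0,0],
    [0,0,0],
    [0,0,0],
    [0,0,0],
  ],
  claw=[5,5,5,5,5],
)

```text
t: 17.25
eef_pos: [0.6065, 0.0538, 0.0279]
tool_rot: [-0.0, 1.0, -0.01, 0.0]
contact_force: [-1.7, -0.2, 1.7]
gripper_width: 0.107
```

>>> jog_arm(
  dp=[
    [0.1,-0.12,0],
    [0.2,-0.24,0],
    [0.3,-0.36,0],
    [0.4,-0.5,0],
    [0.48,-0.6,0],
  ],
  angular=[
    [0,0,0],
    [0,0,0],
    [0,0,0],
    [0,0,0],
    [0,0,0],
  ],
  claw=[5,5,5,5,5],
)

```text
t: 17.75
eef_pos: [0.6192, 0.069, 0.0278]
tool_rot: [-0.0, 1.0, -0.01, 0.0]
contact_force: [-1.5, -1.2, 4.4]
gripper_width: 0.114
```

Run:
```python
from h import *
o=get_obs();a=np.degrees(np.arctan2(toolR(o)[1,0],toolR(o)[0,0]));print(o["eef_pos"], a,o["contact_force"],o["torque"])
w=cam("wrist");crop(w["pixels"],180,75,340,275,3,"c13.png")
s=cam("scene");crop(s["pixels"],180,140,280,215,7,"s13.png")
```

```text
[0.6191705  0.06903724 0.02784848] -1.1819845574035237 [-1.45853597 -1.20078284  4.35456524] [-0.24571627  0.26394237 -0.05568275]
```

View pics/c13.png

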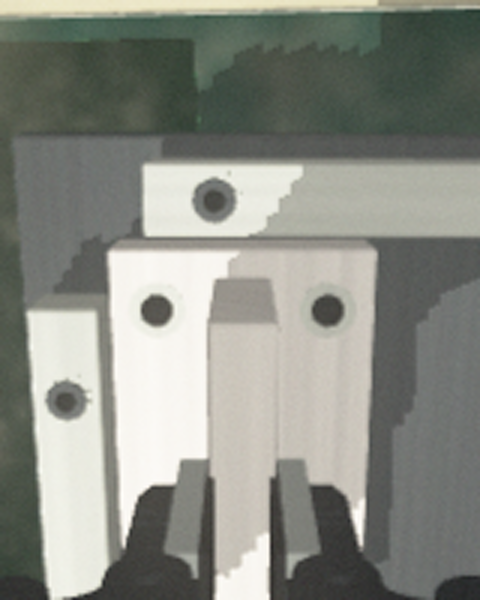

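View pics/s13.png

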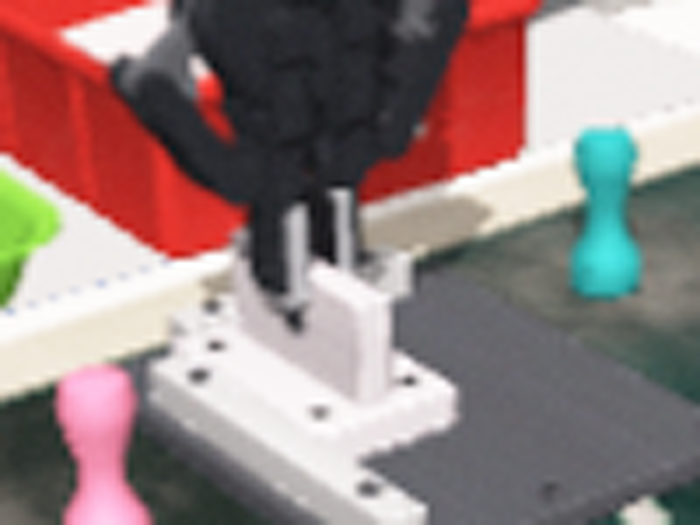

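>>> jog_arm(
  dp=[
    [0,-0.04,0],
    [0,-0.08,0],
    [0,-0.12,0],
    [0,-0.16,0],
    [0,-0.16,0],
  ],
  angular=[
    [0,0,0],
    [0,0,0],
    [0,0,0],
    [0,0,0],
    [0,0,0],
  ],
  claw=[5,5,5,5,5],
)

```text
t: 18.35
eef_pos: [0.6189, 0.0714, 0.0279]
tool_rot: [0.001, 1.0, -0.011, 0.0]
contact_force: [0.3, -4.6, 6.9]
gripper_width: 0.112
```

>>> jog_arm(
  dp=[
    [0.04,0,0],
    [0.08,0,0],
    [0.12,0,0],
    [0.16,0,0],
    [0.16,0,0],
  ],
  angular=[
    [0,0,0],
    [0,0,0],
    [0,0,0],
    [0,0,0],
    [0,0,0],
  ],
  claw=[5,5,5,5,5],
  grip_force=100,
)

```text
t: 18.85
eef_pos: [0.6217, 0.0713, 0.0279]
tool_rot: [0.001, 1.0, -0.011, -0.001]
contact_force: [-4.5, -3.5, 9.3]
gripper_width: 0.105
```

>>> jog_arm(
  dp=[
    [0.04,-0.04,0],
    [0.08,-0.08,0],
    [0.12,-0.12,0],
    [0.12,-0.12,0],
    [0.12,-0.12,0],
  ],
  angular=[
    [0,0,0],
    [0,0,0],
    [0,0,0],
    [0,0,0],
    [0,0,0],
  ],
  claw=[5,5,5,5,5],
)

```text
t: 19.35
eef_pos: [0.6216, 0.0713, 0.0279]
tool_rot: [0.002, 1.0, -0.012, -0.004]
contact_force: [-13.0, -9.6, 20.4]
gripper_width: 0.105
```

Run:
```python
from h import *
o=get_obs();a=np.degrees(np.arctan2(toolR(o)[1,0],toolR(o)[0,0]));print(o["eef_pos"], a,o["contact_force"],o["torque"])
w=cam("wrist");crop(w["pixels"],180,75,340,275,3,"c14.png")
s=cam("scene");crop(s["pixels"],180,140,280,215,7,"s14.png")
```

```text
[0.62159618 0.07129093 0.02786788] -1.3457728844602157 [-13.0155311   -9.56053431  20.40436478] [-1.85302135  2.66043521  0.01768273]
```

View pics/c14.png

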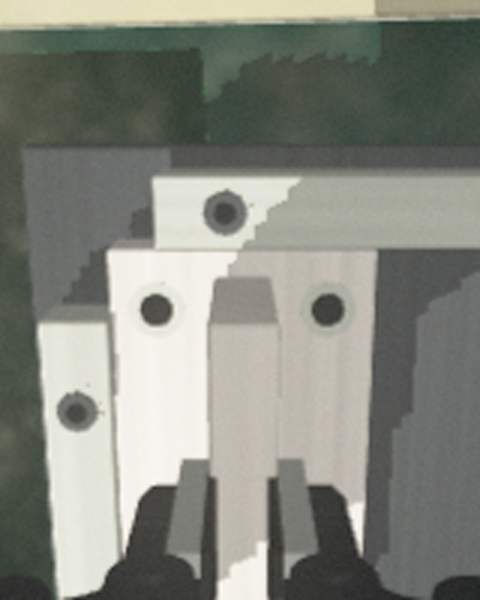

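View pics/s14.png

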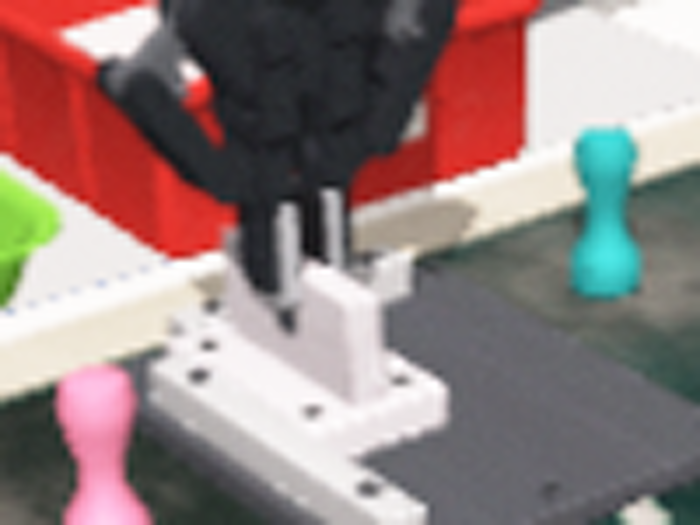

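>>> jog_arm(
  dp=[
    [0,-0.02,0],
    [0,-0.04,0],
    [0,-0.04,0],
    [0,-0.04,0],
    [0,-0.04,0],
  ],
  angular=[
    [0,0,0],
    [0,0,0],
    [0,0,0],
    [0,0,0],
    [0,0,0],
  ],
  claw=[5,5,5,5,5],
)

```text
t: 19.95
eef_pos: [0.6216, 0.0712, 0.0279]
tool_rot: [0.003, 1.0, -0.012, -0.004]
contact_force: [-13.7, -10.9, 21.0]
gripper_width: 0.105
```

Run:
```python
from h import *
for k in range(3):
    o=get_obs();R=toolR(o);print(o["eef_pos"].round(4), "z axis",R[:,2].round(4),"x",R[:,0].round(4),o["contact_force"].round(1),o["torque"].round(2)); read_camera("side")
```

```text
[0.6216 0.0712 0.0279] z axis [-0.0084 -0.0058 -0.9999] x [ 0.9997 -0.0242 -0.0083] [-13.7 -10.9  21. ] [-2.21  2.72  0.04]
[0.6216 0.0713 0.0279] z axis [-0.0083 -0.0058 -0.9999] x [ 0.9997 -0.0241 -0.0082] [-12.5 -10.4  20.7] [-2.2   2.73 -0.  ]
[0.6216 0.0713 0.0279] z axis [-0.0084 -0.0058 -0.9999] x [ 0.9997 -0.0241 -0.0082] [-13.5 -10.8  20.9] [-2.14  2.72  0.06]
```

>>> jog_arm(
  dp=[
    [0,0,0],
    [0,0,0],
    [0,0,0.02],
    [0,0,0.02],
    [0,0,0.02],
  ],
  angular=[
    [0.03,0.05,0],
    [0.07,0.1,0],
    [0.07,0.1,0],
    [0.07,0.1,0],
    [0.07,0.1,0],
  ],
  claw=[5,5,5,5,5],
)

```text
t: 20.6
eef_pos: [0.6219, 0.0714, 0.0278]
tool_rot: [-0.0, 1.0, -0.012, 0.0]
contact_force: [-14.1, -9.9, 24.2]
gripper_width: 0.104
```

Run:
```python
from h import *
for k in range(2):
    o=get_obs();R=toolR(o);print(o["eef_pos"].round(4), "z axis",R[:,2].round(4),"x",R[:,0].round(4),o["contact_force"].round(1),o["torque"].round(2)); read_camera("side")
```

```text
[0.6219 0.0714 0.0278] z axis [ 1.e-03  3.e-04 -1.e+00] x [ 0.9997 -0.0241  0.001 ] [-14.1  -9.9  24.2] [-2.25  2.94 -0.08]
[0.6219 0.0714 0.0279] z axis [ 1.e-03  3.e-04 -1.e+00] x [ 0.9997 -0.024   0.001 ] [-14.   -9.7  23.1] [-2.22  3.01 -0.01]
```

>>> jog_arm(
  dp=[
    [0,-0.03,0],
    [0,-0.06,0],
    [0,-0.06,0],
    [0,-0.06,0],
    [0,-0.06,0],
  ],
  angular=[
    [0,0,0],
    [0,0,0],
    [0,0,0],
    [0,0,0],
    [0,0,0],
  ],
  claw=[5,5,5,5,5],
)

```text
t: 21.2
eef_pos: [0.6219, 0.0714, 0.0279]
tool_rot: [0.001, 1.0, -0.012, 0.0]
contact_force: [-13.7, -13.3, 23.4]
gripper_width: 0.103
```

Run:
```python
from h import *
w=cam("wrist");o=get_obs();R=toolR(o);print(o["eef_pos"].round(4), "z axis",R[:,2].round(4),"x",R[:,0].round(4),o["contact_force"].round(1),o["torque"].round(2),o["gripper_width"])
crop(w["pixels"],190,130,310,250,5,"c15.png")
s=cam("scene");crop(s["pixels"],100,130,300,260,4,"s15.png")
```

```text
[0.6219 0.0714 0.0279] z axis [ 8.0e-04 -1.3e-03 -1.0e+00] x [ 9.997e-01 -2.500e-02  8.000e-04] [-14.5 -13.5  24.3] [-2.84  3.   -0.  ] 0.10861011014872494
```

View pics/c15.png

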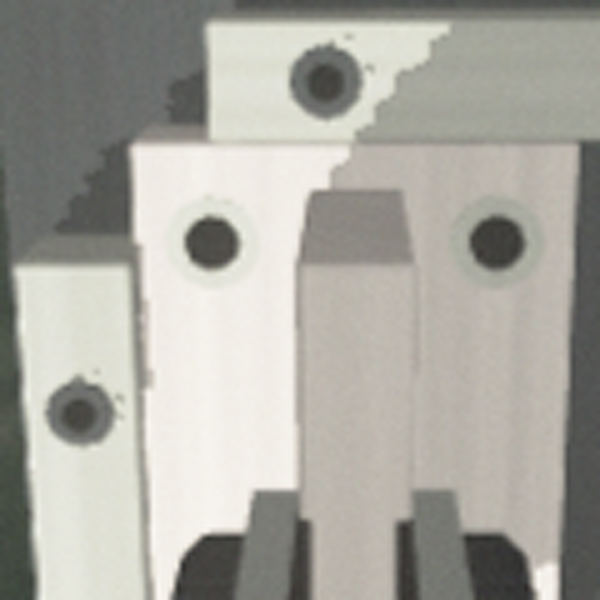

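View pics/s15.png

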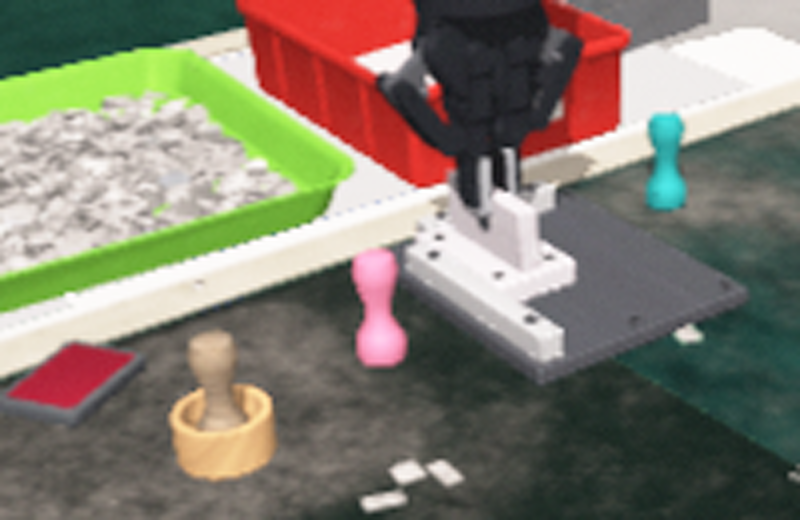

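```bash
python3 -c "
from station import *
print(hand_in()); print(get_obs()['contact_force'])"
```

```text
the job is handed in; nothing more can be done
None
the job is handed in; nothing more can be done
```

The job is done and handed in at about 21 s of the 72 s. The brown stamp stands upright in its cup. The longer bracket lies on the fixture plate against both fences, still gripped and pressed.

**Last checks**
- **Stamp:** in the last scene picture it stands upright inside the cup. The pink and turquoise look-alikes were not touched, and neither were the ink pad or the shorter bracket.
- **Press:** the last reading showed about 14 N against the short fence, 13 N against the long fence and 24 N down on the plate. The position held still while the push grew, so both fences are in contact.
- **Gap:** the last wrist picture shows no gap at either fence.
- **Tilt:** pressing had tipped the tool by about 0.5°. I corrected this to under 0.1° before handing in.

**Checks that disagreed slightly**
- **Long fence position:** the camera put its face about 1 mm beyond where contact came, which is within the calibration.
- **Fixture angle:** measured at −1.2° to −1.3° from the pictures, while the tool ended at −1.4°.
- **Gripper opening:** it reads 9 mm on the 12 mm web.

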